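# Scoop out of the covered tub, held level over the bowl

### The arm

A 6-joint arm with a two-finger parallel gripper is mounted at the origin on a cart in front of the work surface, level with it; the furniture and walls round the work are solid. World frame = base frame: x ahead of the robot, y to its left, z up, the work surface at z = 0. Lengths are in m, angles in rad, forces in N, time in s.
With the tool pointing down it reaches from about 0.3 to 0.875 m from the base axis. Payload 6.4 kg.
Tool frame: the origin (TCP) lies on the centre line of the jaws, within the pads' length; the fingertips stand 25 mm ahead of it and the grasp point (between the pads) lies 6 mm ahead of it; z points along the fingers, y is the line along which they close (so a half turn about z gives the same grasp; the last joint's range is limited). The gripper opens to 85 mm and grips with 20 to 120 N. Pads are 22 mm wide; open, the fingers measure 114 mm over their backs; the gripper's body (76 mm by 85 mm) begins 54 mm behind the grasp point. The pads swing forward as they close: fully open they stand 13 mm farther back than shut.
Start: joints at [-1.425, 0.181, 1.607, -0, 1.354, -0.206], TCP at [0.198, -0.54, 0.256] pointing down, gripper open.
Joint ranges: [-2.99, 2.99], [-0.89, 2.07], [0.3, 2.58], [-1.14, 4.28], [0, 2.63], [-3.12, 3.12]. Speed limits (rad/s): [2.57, 2.57, 3.01, 3.14, 3.14, 3.14].

### API

Orientations are given as a unit quaternion [w, x, y, z].
In Python, from bench import get_obs, camera, hand_in, spot_in gives the robot as it stands.
- The arm moves only by the shell command python3 -m jog 'ROWS'. ROWS is JSON, one flat list of numbers, 7 for each row, row after row: the shift along the tool's x, y, z in m, then the turn, a rotation vector about the tool's x, y, z in rad, then the closure, from 0 (fully open) to 1 (shut). A call has 1 to 20 rows; each row is the pose to reach, as a shift and turn from the pose commanded when the call began, along the tool's axes at that moment; what a row does not reach only later rows make up. A row lasts 1/8 s, in which the tool goes at most 62.5 mm and 10.7 degrees, less where a joint would pass 70% of its speed; a pose out of reach is approached as far as the arm can. A call with a gripper value outside its range is refused whole. The fingers move at their own pace and stop on an object; the grip force is fixed at half the most. Time passes only in rows, so rows that repeat a pose let the fingers close. It gives the time, the measured TCP pose, the force, the opening and the grip force at its end, in the units of the state.
- get_obs(): the state, without advancing time (a new reading comes with each control period).
- camera(name): name is "scene" or "top"; returns a dict with "frame" (420x560x3 uint8, red, green, blue), "mtx" (3x3 intrinsics, pixels), "extrinsics" (4x4, takes a point from camera to world coordinates). Camera axes: x right, y up, looking along -z (the intrinsics and any distortion apply to the point x, -y, -z); pixel columns grow to the right and rows downward; lengths in m; the calibration is good to about 2 mm. A picture is of the moment at which its call begins. There is no depth.
- hand_in(): hands the job in; it is judged then, once.
Trained networks look in a picture, given as the dict that the camera call returned (one of the last four; its "shot" number tells which), for a name from the list of things; names that differ only in an ending like _2 or _b are one class to them, and where a whole thing is asked for, a point or a joint stands for the part that bears it (a point fixed in the world has none). Each returns a list of dicts, best first, with "confidence" (0 to 1); they miss things now and then, are a little off and sometimes report something else, mostly with a low value. They report only what shows in the picture. A call takes as long as a camera call.
- spot_in(picture, name): "xyz" ([x, y, z] in m, in world coordinates, good to about 4 mm: the middle of the surface that is visible of it).
The state is a dict: "time_s": time; "q": joint angles; "dq": joint speeds; "joint_efforts": joint torques, N m; "eef_pos": TCP position; "eef_rot": TCP orientation; "wrist_force": force on the tool from outside, world axes, zero at the start; "torque": the same for the moment, N m; "opening": opening from 0.0 (shut) to 1.0 (fully open); "grasp_force": force on a finger pad.
Only numpy, scipy, OpenCV 4.12 (cv2) and the standard library are available. Lean on these libraries where they do the work, as an engineer would, in place of code of your own. Each camera call takes 0.05 s, during which the arm holds its last target. There are 200 camera calls.

### The job

Get the measuring scoop ready for me to fill: tip the tub's cover up by the bar on its right side, clearly open (15 degrees or more) while its left edge still rests on the tub's rim, then lift it off and lay it the right way up in the middle of the round cork mat and let go. Then draw the scoop out of its sloping rest in the tub and turn it level, opening upward, with its cup over the middle of the bowl, raised clear of the bowl's rim but no more than a hand's breadth (10 cm) above it; finish while still holding it there in the gripper, still, touching nothing else. Leave the bowl and the other things where they stand.

Things in the scene. Friction and masses are not known exactly. Their poses are not given: they have to be found in the camera images.
- tub: White open tub, fixed to the worktop, 150 (x) x 140 (y) x 85 mm high, walls 5 mm, turned up to 20 degrees either way. Origin: centre of its underside; x points from its front wall (towards the robot) to its back wall. Tub, bowl and mat stand side by side in any order, about 0.3 m apart.
- tub_rim (a point): Centre of the tub's mouth, at rim height, 85 mm. Below it a wooden cradle holds the scoop, cup at the bottom to the back, handle rising at 45 degrees to the front, its end 25 mm above the rim (under the cover). The cradle bears the scoop from below, at its toe and sides, with stops under 15 mm high: the scoop comes free straight up or along its handle.
- lid: Loose wooden box-shaped cover, 150 x 140 mm, about 180 g, on the tub's rim, no catch. Origin: centre of its lip's underside; axes like the tub's. The lip (135 x 125 mm, 6 mm deep) sits inside the rim with 2.5 mm play; seated, the origin is 79 mm above the worktop, on the mat 12 mm. Flat top 42 mm above the origin. Centre of mass near the middle.
- lid_grip (a point): Centre of the steel grip bar on the cover: 30 mm in front of the cover's middle, 45 mm to its right (-y), 70 mm above the cover's origin. The bar runs along the cover's x, 76 mm long, 12 mm wide (along y), 14 mm high; its underside is 21 mm above the cover's top. Grip it closing along the cover's y.
- lid_edge (a point): Middle of the cover's lower left edge (70 mm to the left, +y, of its middle, 6 mm above its origin), the edge that it tips on; seated, at the height of the rim, 85 mm.
- scoop: Steel measuring scoop, 128 mm long, about 50 g. y runs from the handle's end to the cup, z the way the cup opens. Origin: mid-length, level with the cup's underside. Cup: round, 54 mm across, 24 mm deep. Handle: flat strip 12 mm wide (x), 2 mm thick, at z = 22 to 24 mm, from y = -64 mm (end) to the cup at +11 mm. Stowed, y points 45 degrees down to the tub's back, x to the tub's -y.
- scoop_grip (a point): Point on the middle of the handle, 18 mm from its end; stowed, 98 mm above the worktop, 13 mm above the tub's rim, 32 mm in front of the tub's middle. Grip it here by the handle's two edges, closing along the scoop's x (level).
- scoop_cup (a point): Centre of the cup's mouth, 83.5 mm along the handle from scoop_grip, level with the handle's top.
- bowl: Loose white china bowl with a green band, 150 mm across, 68 mm high, upright and empty. Origin: centre of its underside; the rim is 68 mm above the worktop.
- mat: Round cork mat, 170 mm across, 12 mm thick, fixed on the worktop. Origin: centre of its underside. Above and behind all this hang wall cupboards: their underside is 0.45 m above the worktop and their front about 0.57 m from the robot (x), so keep the wrist nearer than that when high.
- timer: Bystander: round red and white kitchen timer, 67 mm across, 56 mm high, in front between two of the places. Origin: centre of its underside.
- thermometer: Bystander: small black box thermometer, 22 x 42 x 34 mm high, in front between two of the places. Origin: centre of its underside.
- shaker: Bystander: glass shaker, 44 mm across, 90 mm high, behind the work. Origin: centre of its underside.
- pepper_mill: Bystander: dark wooden pepper mill, 58 mm across, 170 mm high, behind the work. Origin: centre of its underside.

How it is judged:
On the way, in this order (a step that is already met when the one before it is completed fails the run):
1. the cover is tipped up (more than 0.2 rad) with its left edge still on the tub's rim (within 20 mm in height and 30 mm across) (angle between lid's own z axis and vertical between 0.2 and 1.5 rad and z of lid_edge in the frame of tub below 0.105 m and y of lid_edge in the frame of tub between 0.04 and 0.1 m), for 0.1 s.
2. the cover lies right way up on the cork mat, let go, with the scoop still in the tub (horizontal distance between lid and mat below 0.04 m and height (world z) of lid between 0.006 and 0.02 m and angle between lid's own z axis and vertical below 0.1 rad and contact force between the fingers and lid below 0.05 N and linear speed of lid below 0.03 m/s and distance of scoop from where it was at the start of the episode below 0.02 m), for 0.2 s.
At the end, for the whole second after the job is handed in: The gripper holds the scoop still, opening up, level within 0.22 rad, middle of its mouth within 35 mm of the bowl's axis and 97 to 205 mm above the worktop, bowl not touched; the cover lies right way up (0.1 rad), released, on the mat, centred within 40 mm (horizontal distance between lid and mat below 0.04 m and height (world z) of lid between 0.006 and 0.02 m and angle between each of lid, bowl's own z axis and vertical below 0.1 rad and contact force between the fingers and lid below 0.05 N and linear speed of each of lid, scoop below 0.03 m/s and angle between scoop's own z axis and vertical below 0.22 rad and horizontal distance between scoop_cup and bowl below 0.035 m and height (world z) of scoop_cup between 0.097 and 0.205 m and contact force between the fingers and scoop above 1 N and contact force between each of scoop, the fingers and bowl below 0.05 N); the arm keeps its last pose, push and grip.
It fails at once if the bowl or a bystander is moved by more than 30 mm (distance of any of bowl, timer, thermometer, shaker, pepper_mill from where it was at the start of the episode above 0.03 m).
It also fails if it takes over 58 s, if anything falls off the work surface, if the arm or the gripper's body presses on something with over 40 N, if the wrist force passes 120 N, or if a joint passes its speed limit or range.

## Working session

There is one attempt and no reset: what is moved stays moved. The work goes in short steps, Python scripts to look and compute and a shell command to move; the robot and the scene stay as the last step left them, time stands still between calls to the robot, and variables do not carry over. Pictures are saved under pics/ and viewed, at most 10 in all, crops included, and the job is handed in when it is done.

```bash
mkdir -p pics; python3 - <<'E'
from bench import *
import cv2,numpy as np
o=get_obs();print({k:np.round(v,3).tolist() for k,v in o.items()})
ps={}
for c in("scene","top"):
    p=camera(c);cv2.imwrite(f"pics/{c}0.png",p["frame"][:,:,::-1]);print(c,np.round(p["extrinsics"],3).tolist(),np.round(p["mtx"],1).tolist(),p.keys())
    for n in["tub","lid","lid_grip","lid_edge","bowl","mat","timer","thermometer","shaker","pepper_mill","scoop"]:
        print(n,[(np.round(d["xyz"],3).tolist(),round(d["confidence"],2)) for d in spot_in(p,n)[:2]])
E
```

```text
{'time_s': 0.0, 'q': [-1.425, 0.182, 1.608, 0.0, 1.354, -0.206], 'dq': [0.001, 0.001, 0.0, 0.001, 0.001, -0.0], 'joint_efforts': [-0.001, -44.488, -35.133, -0.0, 0.009, -0.0], 'eef_pos': [0.198, -0.539, 0.255], 'eef_rot': [-0.001, 0.985, 0.175, 0.0], 'wrist_force': [-0.264, 0.304, 0.15], 'torque': [-0.008, 0.018, -0.014], 'grasp_force': 0.0, 'opening': 1.001}
scene [[-0.572, 0.457, -0.681, -0.26], [-0.82, -0.294, 0.492, 0.617], [0.024, 0.84, 0.542, 0.777], [0.0, 0.0, 0.0, 1.0]] [[443.3, 0.0, 275.2], [0.0, 443.3, 201.9], [0.0, 0.0, 1.0]] dict_keys(['frame', 'mtx', 'extrinsics', 'shot'])
tub [([0.444, 0.062, 0.048], 0.68)]
lid [([0.49, 0.02, 0.123], 0.59)]
lid_grip [([0.497, 0.016, 0.12], 0.89), ([0.414, -0.132, 0.03], 0.64)]
lid_edge [([0.493, 0.013, 0.119], 0.58)]
bowl []
mat [([0.487, 0.298, 0.013], 0.87)]
timer [([0.378, 0.168, 0.042], 0.59)]
thermometer [([0.417, -0.128, 0.03], 0.43)]
shaker [([0.635, 0.147, 0.044], 0.58)]
pepper_mill [([0.676, -0.004, 0.118], 0.98), ([0.412, -0.133, 0.032], 0.43)]
scoop []
top [[-0.003, 0.994, -0.106, 0.411], [-1.0, -0.002, 0.014, 0.01], [0.014, 0.106, 0.994, 1.366], [0.0, 0.0, 0.0, 1.0]] [[452.6, 0.0, 274.3], [0.0, 452.6, 201.3], [0.0, 0.0, 1.0]] dict_keys(['frame', 'mtx', 'extrinsics', 'shot'])
tub []
lid [([0.522, 0.01, 0.123], 0.8)]
lid_grip [([0.515, 0.008, 0.122], 0.96)]
lid_edge [([0.516, 0.008, 0.126], 0.89), ([0.64, 0.135, 0.082], 0.69)]
bowl [([0.518, -0.304, 0.022], 0.62)]
mat [([0.497, 0.293, 0.012], 0.77)]
timer [([0.398, 0.148, 0.046], 0.85)]
thermometer [([0.42, -0.146, 0.033], 0.44)]
shaker [([0.518, 0.004, 0.122], 0.72), ([0.64, 0.136, 0.084], 0.45)]
pepper_mill [([0.665, -0.013, 0.042], 0.4)]
scoop []
```

```bash
python3 - <<'E'
import cv2
a=cv2.imread("pics/top0.png");cv2.imwrite("pics/topc.png",cv2.resize(a[110:290,150:410],(780,540),interpolation=cv2.INTER_CUBIC))
E
```

```text
(no output)
```

View pics/scene0.png

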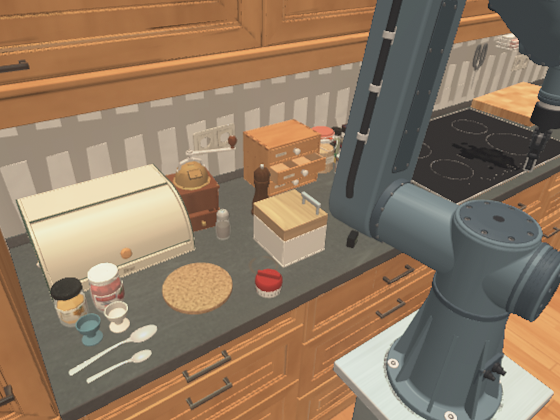

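View pics/topc.png

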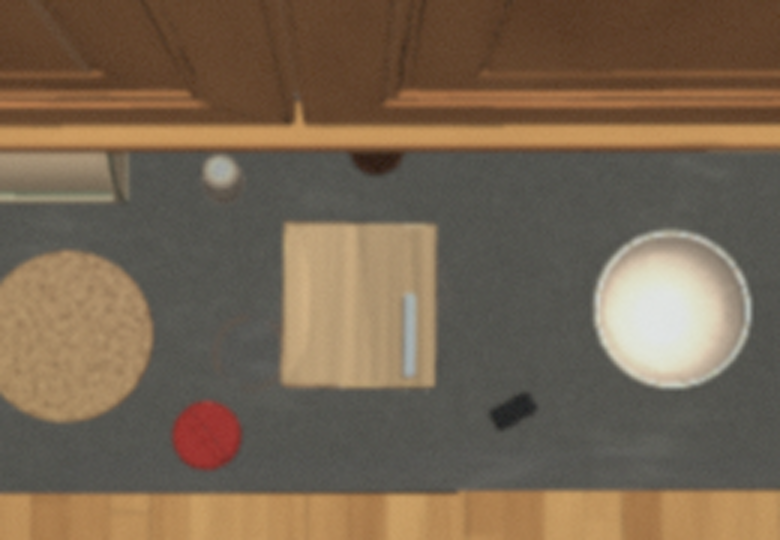

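The scene shows the tub in the middle, mat to the left, bowl hidden behind the arm. In the top crop the cover's corners are about (284,224), (436,222), (436,387) and (281,387), the bar's centre is (409,336), the mat (70,336) and the bowl rim (673,309).

```bash
cat >h.py <<'E'
import numpy as np
from scipy.spatial.transform import Rotation as R
def ray(p,uv,z):
    """world point at height z seen at pixel uv"""
    E=np.array(p["extrinsics"]);K=np.array(p["mtx"])
    d=np.linalg.solve(K,[*uv,1.]);d=E[:3,:3]@[d[0],-d[1],-d[2]];o=E[:3,3]
    return o+d*(z-o[2])/d[2]
def Rq(q): return R.from_quat(np.r_[q[1:],q[0]])
def rel(o,pos,Rt):
    """shift and rotvec in the tool axes from the present pose to pos, Rt"""
    r=Rq(o["eef_rot"]);return np.round(r.inv().apply(np.array(pos)-o["eef_pos"]),4),np.round((r.inv()*Rt).as_rotvec(),4)
E
python3 - <<'E'
from bench import *
from h import *
p=camera("top")
c=lambda x,y:((x+.5)/3-.5+150,(y+.5)/3-.5+110)
f=lambda n,x,y,z:print(n,np.round(ray(p,c(x,y),z),4))
for q in[(284,223),(436,222),(436,387),(281,387)]:f("corner",*q,.121)
f("bar0",408,293,.156);f("bar1",411,378,.156);f("barc",409.5,335.5,.156)
f("mat bottom",70,422,.012);f("mat top",70,249,.012);f("mat right",153,336,.012);f("mat left",-12,336,.012)
f("bowlL",594,309,.068);f("bowlR",751,309,.068);f("bowlT",673,230,.068);f("bowlB",673,389,.068)
E
```

```text
corner [0.5918 0.0754 0.121 ]
corner [ 0.5926 -0.0652  0.121 ]
corner [ 0.4402 -0.064   0.121 ]
corner [0.4406 0.0776 0.121 ]
bar0 [ 0.5233 -0.0375  0.156 ]
bar1 [ 0.4474 -0.0398  0.156 ]
barc [ 0.4852 -0.0386  0.156 ]
mat bottom [0.4093 0.2917 0.012 ]
mat top [0.5816 0.2952 0.012 ]
mat right [0.4942 0.211  0.012 ]
mat left [0.4946 0.3747 0.012 ]
bowlL [ 0.5157 -0.2197  0.068 ]
bowlR [ 0.5154 -0.3711  0.068 ]
bowlT [ 0.5922 -0.2979  0.068 ]
bowlB [ 0.4389 -0.2938  0.068 ]
```

```bash
python3 - <<'E'
from bench import *
from h import *
print(rel(get_obs(),[.486,-.039,.225],Rq([0,1,0,0])))
E
```

```text
(array([ 0.4428, -0.3709,  0.0313]), array([-0.    ,  0.    ,  0.3518]))
```

```bash
python3 -m jog '[0.04,-0.034,0.003,0,0,0.03,0.3, 0.08,-0.067,0.006,0,0,0.06,0.3, 0.12,-0.1,0.009,0,0,0.1,0.3, 0.16,-0.134,0.011,0,0,0.13,0.3, 0.2,-0.168,0.014,0,0,0.16,0.3, 0.24,-0.2,0.017,0,0,0.19,0.3, 0.28,-0.235,0.02,0,0,0.22,0.3, 0.32,-0.268,0.023,0,0,0.26,0.3, 0.36,-0.3,0.025,0,0,0.29,0.3, 0.4,-0.335,0.028,0,0,0.32,0.3, 0.43,-0.36,0.03,0,0,0.34,0.3, 0.443,-0.371,0.031,0,0,0.352,0.3, 0.443,-0.371,0.031,0,0,0.352,0.3, 0.443,-0.371,0.031,0,0,0.352,0.3]'
python3 - <<'E'
from bench import *
from h import *
import cv2
o=get_obs();print(np.round(o["q"],3),o["opening"],rel(o,[.486,-.039,.157],Rq([0,1,0,0])))
for c in("top","scene"):
    p=camera(c);cv2.imwrite(f"pics/{c}1.png",p["frame"][:,:,::-1])
    for n in("lid_grip","lid"):print(c,n,[(np.round(d["xyz"],3),round(d["confidence"],2)) for d in spot_in(p,n)[:2]])
a=cv2.imread("pics/scene1.png");cv2.imwrite("pics/scene1c.png",cv2.resize(a[130:290,190:400],(788,600),interpolation=cv2.INTER_CUBIC))
E
```

```text
time_s: 3.0
eef_pos: [0.4859, -0.0394, 0.2253]
eef_rot: [0.0, 1.0, -0.0, -0.0]
wrist_force: [0.0, -0.3, -0.7]
opening: 0.697
grasp_force: 0.0
[-0.325  0.014  1.854 -0.     1.274  1.246] 0.6972598586562275 (array([ 0.0001, -0.0004,  0.0683]), array([ 0.0003,  0.0002, -0.0001]))
top lid_grip [(array([0.507, 0.049, 0.123]), 0.9)]
top lid [(array([0.509, 0.05 , 0.125]), 0.76), (array([0.497, 0.294, 0.011]), 0.26)]
scene lid_grip [(array([0.504, 0.026, 0.122]), 0.77)]
scene lid [(array([0.506, 0.029, 0.121]), 0.6)]
```

View pics/scene1c.png

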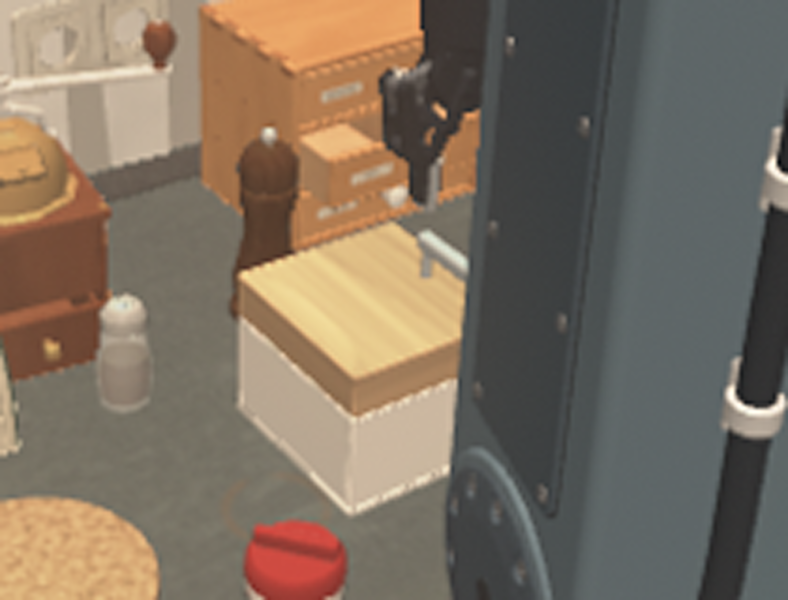

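The picture shows the gripper above the bar at about (430,190), with the bar's far end at (430,245), so they line up.

```bash
python3 -m jog '[0,0,0.025,0,0,0,0.3, 0,0,0.045,0,0,0,0.3, 0,0,0.06,0,0,0,0.3, 0,0,0.068,0,0,0,0.3, 0,0,0.068,0,0,0,0.3, 0,0,0.068,0,0,0,0.3]'
python3 -m jog '[0,0,0,0,0,0,1, 0,0,0,0,0,0,1, 0,0,0,0,0,0,1, 0,0,0,0,0,0,1, 0,0,0,0,0,0,1, 0,0,0,0,0,0,1, 0,0,0,0,0,0,1]'
python3 - <<'E'
from bench import *
from h import *
o=get_obs();x=np.array(o["eef_pos"]);piv=np.array([x[0],.076,.085]);r=Rq(o["eef_rot"])
for a in(-4,-8,-12,-16,-20):
    W=R.from_rotvec([np.radians(a),0,0]);print(a,*rel(o,piv+W.apply(x-piv),W*r))
E
```

```text
time_s: 4.05
eef_pos: [0.4867, -0.039, 0.158]
eef_rot: [0.0, 1.0, -0.0, 0.001]
wrist_force: [-0.9, -0.0, -0.2]
opening: 0.702
grasp_force: 0.0
time_s: 4.92
eef_pos: [0.4865, -0.0389, 0.1577]
eef_rot: [0.0, 1.0, -0.0, 0.0]
wrist_force: [-0.7, 0.5, 5.3]
opening: 0.127
grasp_force: 59.3
-4 [ 0.     -0.0053 -0.0078] [-0.0698  0.     -0.0001]
-8 [ 0.     -0.0112 -0.0153] [-1.396e-01  0.000e+00 -1.000e-04]
-12 [ 0.     -0.0176 -0.0223] [-2.094e-01  0.000e+00 -2.000e-04]
-16 [ 0.     -0.0245 -0.0289] [-2.793e-01  0.000e+00 -2.000e-04]
-20 [ 0.     -0.0318 -0.0349] [-3.491e-01  1.000e-04 -3.000e-04]
```

```bash
python3 -m jog '[0,-0.0025,-0.005,-0.035,0,0,1, 0,-0.0053,-0.0088,-0.07,0,0,1, 0,-0.008,-0.0125,-0.105,0,0,1, 0,-0.0112,-0.0163,-0.14,0,0,1, 0,-0.0144,-0.02,-0.175,0,0,1, 0,-0.0176,-0.0233,-0.209,0,0,1, 0,-0.021,-0.0266,-0.244,0,0,1, 0,-0.0245,-0.0299,-0.279,0,0,1, 0,-0.028,-0.033,-0.314,0,0,1, 0,-0.0318,-0.0359,-0.349,0,0,1, 0,-0.0318,-0.0359,-0.349,0,0,1, 0,-0.0318,-0.0359,-0.349,0,0,1, 0,-0.0318,-0.0359,-0.349,0,0,1]'
python3 - <<'E'
from bench import *
from h import *
import cv2
o=get_obs();print(np.round(o["q"],3))
p=camera("scene");a=p["frame"][:,:,::-1];cv2.imwrite("pics/scene2c.png",cv2.resize(a[130:290,190:400],(788,600),interpolation=cv2.INTER_CUBIC))
# level and raise: TCP goal 0.1 above its seated height, seated xy
print(rel(o,[.4865,-.039,.278],Rq([0,1,0,0])))
E
```

```text
time_s: 6.55
eef_pos: [0.4859, -0.0073, 0.1928]
eef_rot: [0.173, 0.985, -0.0, -0.0]
wrist_force: [-0.3, -0.2, -1.8]
opening: 0.125
grasp_force: 58.6
[-0.051  0.094  1.88  -0.378  1.176  1.669]
(array([ 0.0006,  0.0588, -0.0693]), array([ 0.3486,  0.0009, -0.0006]))
```

View pics/scene2c.png

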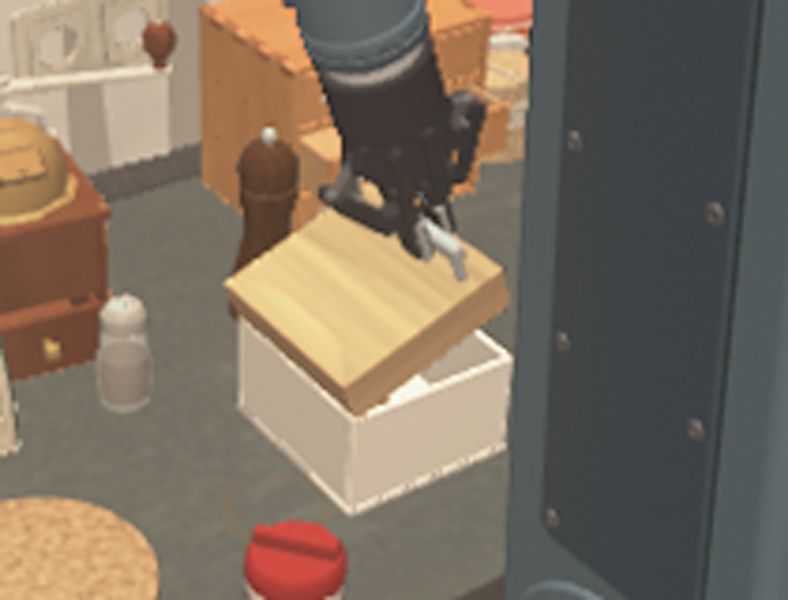

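The cover is tipped by 20 degrees, with its left edge (230,285)–(350,400) on the rim and the bar held at (440,245). I'll lift and level it, then carry it over.

```bash
python3 -m jog '[0,0.007,-0.019,0,0,0,1, 0,0.014,-0.038,0,0,0,1, 0,0.021,-0.056,0,0,0,1, 0,0.03,-0.06,0.08,0,0,1, 0,0.04,-0.063,0.17,0,0,1, 0,0.05,-0.066,0.26,0,0,1, 0.0005,0.0588,-0.069,0.349,0,0,1, 0.0005,0.0588,-0.069,0.349,0,0,1, 0.0005,0.0588,-0.069,0.349,0,0,1, 0.0005,0.0588,-0.069,0.349,0,0,1]'
python3 - <<'E'
from bench import *
from h import *
o=get_obs();print(np.round(o["q"],3),rel(o,[.466,.248,.278],Rq([0,1,0,0])))
E
```

```text
time_s: 7.85
eef_pos: [0.4864, -0.038, 0.2776]
eef_rot: [0.0, 1.0, 0.0, -0.0]
wrist_force: [0.6, -0.5, -2.0]
opening: 0.126
grasp_force: 58.9
[-3.210e-01 -3.600e-02  1.794e+00 -1.000e-03  1.384e+00  1.249e+00] (array([-0.0201, -0.286 , -0.0005]), array([0.0005, 0.0009, 0.0009]))
```

```bash
python3 -m jog '[-0.001,-0.015,0,0,0,0,1, -0.003,-0.045,0,0,0,0,1, -0.006,-0.08,0,0,0,0,1, -0.009,-0.12,0,0,0,0,1, -0.012,-0.16,0,0,0,0,1, -0.014,-0.2,0,0,0,0,1, -0.017,-0.235,0,0,0,0,1, -0.019,-0.26,0,0,0,0,1, -0.02,-0.277,0,0,0,0,1, -0.02,-0.286,0,0,0,0,1, -0.02,-0.286,0.02,0,0,0,1, -0.02,-0.286,0.05,0,0,0,1, -0.02,-0.286,0.08,0,0,0,1, -0.02,-0.286,0.11,0,0,0,1, -0.02,-0.286,0.135,0,0,0,1, -0.02,-0.286,0.15,0,0,0,1, -0.02,-0.286,0.16,0,0,0,1, -0.02,-0.286,0.16,0,0,0,1]'
python3 - <<'E'
from bench import *
from h import *
import cv2
o=get_obs();print(rel(o,[.466,.248,.092],Rq([0,1,0,0])))
p=camera("scene");a=p["frame"][:,:,::-1];cv2.imwrite("pics/scene3c.png",cv2.resize(a[180:340,110:320],(788,600),interpolation=cv2.INTER_CUBIC))
E
```

```text
time_s: 10.1
eef_pos: [0.4667, 0.2472, 0.1179]
eef_rot: [0.0, 1.0, -0.0, -0.0]
wrist_force: [-0.5, -0.0, -2.3]
opening: 0.128
grasp_force: 58.8
(array([-0.0007, -0.0008,  0.0259]), array([ 0.0002,  0.0005, -0.0004]))
```

View pics/scene3c.png

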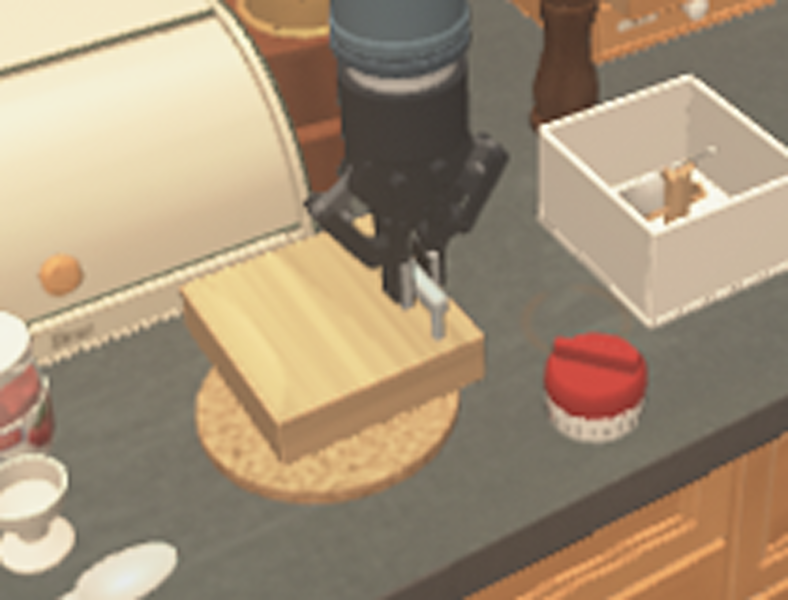

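The cover hangs level over the mat at about (330,340), and the scoop stands in the open tub at (690,165).

```bash
python3 -m jog '[0,-0.0005,0.012,0,0,0,1, 0,-0.0005,0.02,0,0,0,1, 0,-0.0005,0.024,0,0,0,1, 0,-0.0005,0.0265,0,0,0,1, 0,-0.0005,0.0275,0,0,0,1, 0,-0.0005,0.0275,0,0,0,1]'
```

```text
time_s: 10.9
eef_pos: [0.4669, 0.2479, 0.0909]
eef_rot: [-0.0, 1.0, -0.0, 0.0]
wrist_force: [-0.5, 0.4, -1.0]
opening: 0.128
grasp_force: 58.9
```

Contact has begun, since the load has dropped to 1 N. Next I release, retreat and check.

```bash
python3 -m jog '[0,0,0.0005,0,0,0,1, 0,0,0.0005,0,0,0,0.6, 0,0,0.0005,0,0,0,0.4, 0,0,0.0005,0,0,0,0.4, 0,0,0.0005,0,0,0,0.4, 0,0,-0.02,0,0,0,0.4, 0,0,-0.05,0,0,0,0.4, 0,0,-0.09,0,0,0,0.4, 0,0,-0.13,0,0,0,0.4, 0,0.05,-0.15,0,0,0,0.4, 0,0.1,-0.15,0,0,0,0.4, 0,0.15,-0.15,0,0,0,0.4, -0.04,0.18,-0.15,0,0,0,0.4, -0.08,0.18,-0.15,0,0,0,0.4, -0.1,0.18,-0.15,0,0,0,0.4, -0.1,0.18,-0.15,0,0,0,0.4]'
python3 - <<'E'
from bench import *
from h import *
import cv2
p=camera("scene");cv2.imwrite("pics/scene4.png",p["frame"][:,:,::-1])
p=camera("top");a=p["frame"][:,:,::-1];cv2.imwrite("pics/top4c.png",cv2.resize(a[150:270,140:310],(792,559),interpolation=cv2.INTER_CUBIC))
for n in("lid","scoop","scoop_grip","scoop_cup","tub"):print(n,[(np.round(d["xyz"],3),round(d["confidence"],2)) for d in spot_in(p,n)[:2]])
E
```

```text
time_s: 12.9
eef_pos: [0.3661, 0.0678, 0.2407]
eef_rot: [0.0, 1.0, -0.0, 0.0]
wrist_force: [0.6, -0.6, 0.3]
opening: 0.599
grasp_force: 0.0
lid [(array([0.496, 0.293, 0.056]), 0.84), (array([0.416, 0.144, 0.046]), 0.38)]
scoop [(array([0.534, 0.002, 0.022]), 0.54)]
scoop_grip [(array([0.537, 0.007, 0.025]), 0.54), (array([ 0.518, -0.302,  0.02 ]), 0.49)]
scoop_cup [(array([0.533, 0.001, 0.024]), 0.53)]
tub [(array([0.513, 0.002, 0.003]), 0.73)]
```

View pics/top4c.png

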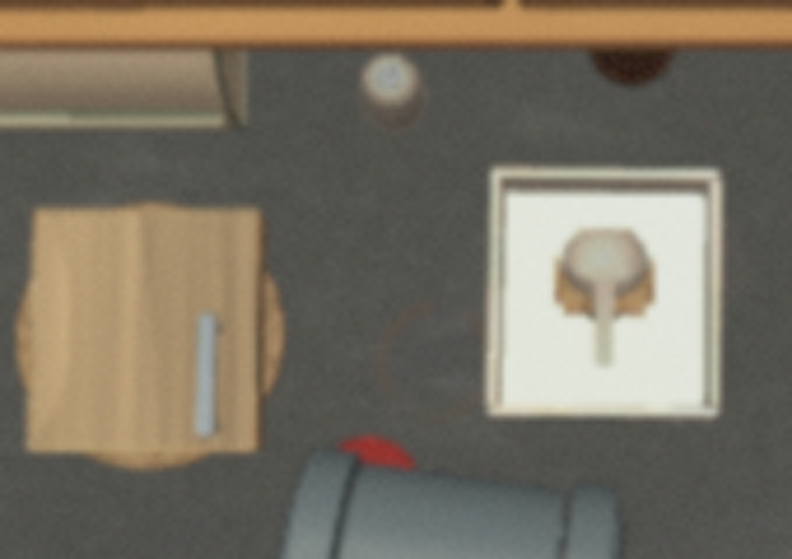

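The cover lies centred on the mat (centre near (145,330)). The tub's mouth spans (488..721, 170..416) and the handle runs from (604,366) to about (602,290).

```bash
python3 - <<'E'
from bench import *
from h import *
p=camera("top");s=792/170
c=lambda x,y:((x+.5)/s-.5+140,(y+.5)/s-.5+150)
for q in[(490,168),(723,169),(721,417),(486,417)]:print(np.round(ray(p,c(*q),.085),4))
print("end",ray(p,c(604,366),.110));print("mid",ray(p,c(602,300),.085))
o=get_obs();g=[.486,.005,.098]
print(rel(o,[.484,.004,.19],Rq([0,1,0,0])))
E
```

```text
[0.5922 0.076  0.085 ]
[ 0.5914 -0.0668  0.085 ]
[ 0.4398 -0.0644  0.085 ]
[0.4402 0.0779 0.085 ]
end [0.46968139 0.00651315 0.11      ]
mid [0.51102155 0.00757697 0.085     ]
(array([0.117 , 0.0638, 0.0505]), array([-0.0001,  0.0005, -0.    ]))
```

```bash
python3 -m jog '[0.04,0.02,0,0,0,0,0.4, 0.08,0.04,0,0,0,0,0.4, 0.11,0.056,0,0,0,0,0.4, 0.118,0.061,0.01,0,0,0,0.4, 0.118,0.061,0.05,0,0,0,0.4, 0.118,0.061,0.09,0,0,0,0.4, 0.118,0.061,0.12,0,0,0,0.4, 0.118,0.061,0.131,0,0,0,0.4, 0.118,0.061,0.136,0,0,0,0.4, 0.118,0.061,0.136,0,0,0,0.4, 0.118,0.061,0.136,0,0,0,0.4]'
python3 -m jog '[0,0,0,0,0,0,0.6, 0,0,0,0,0,0,0.8, 0,0,0,0,0,0,1, 0,0,0,0,0,0,1, 0,0,0,0,0,0,1, 0,0,0,0,0,0,1, 0,0,0,0,0,0,1]'
```

```text
time_s: 14.68
eef_pos: [0.4855, 0.0066, 0.1057]
eef_rot: [0.0, 1.0, -0.0, 0.001]
wrist_force: [-0.3, 1.1, -0.3]
opening: 0.598
grasp_force: 0.0
time_s: 15.55
eef_pos: [0.4849, 0.0067, 0.1048]
eef_rot: [0.0, 1.0, -0.0, 0.0]
wrist_force: [-1.2, -1.1, 4.8]
opening: 0.112
grasp_force: 58.5
```

```bash
python3 -m jog '[0,0,-0.01,0,0,0,1, 0,0,-0.025,0,0,0,1, 0,0,-0.045,0,0,0,1, 0,0,-0.07,0,0,0,1, 0,0,-0.1,0,0,0,1, 0,0,-0.13,0,0,0,1, 0,0,-0.15,0,0,0,1, 0,0,-0.16,0,0,0,1, 0,0,-0.16,0,0,0,1, 0,0,-0.16,0,0,0,1]'
python3 - <<'E'
from bench import *
from h import *
import cv2
o=get_obs()
Rt=R.from_rotvec([0,-np.pi/4,0])*Rq([0,1,0,0]);z=Rt.apply([0,0,1]);print(z)
print("intermediate",rel(o,np.array([.40,-.15,.265]),Rt));print("final",rel(o,np.array([.432,-.295,.16])-.006*z,Rt))
p=camera("scene");a=p["frame"][:,:,::-1];cv2.imwrite("pics/scene5c.png",cv2.resize(a[110:270,190:400],(788,600),interpolation=cv2.INTER_CUBIC))
E
```

```text
time_s: 16.8
eef_pos: [0.4841, 0.0069, 0.2637]
eef_rot: [-0.0, 1.0, -0.0, -0.001]
wrist_force: [-0.8, -0.9, -0.7]
opening: 0.115
grasp_force: 59.0
[ 0.70710678  0.         -0.70710678]
intermediate (array([-0.0841,  0.1569, -0.0012]), array([-3.00e-04,  7.87e-01, -4.00e-04]))
final (array([-0.0561,  0.302 ,  0.0995]), array([-3.00e-04,  7.87e-01, -4.00e-04]))
```

View pics/scene5c.png

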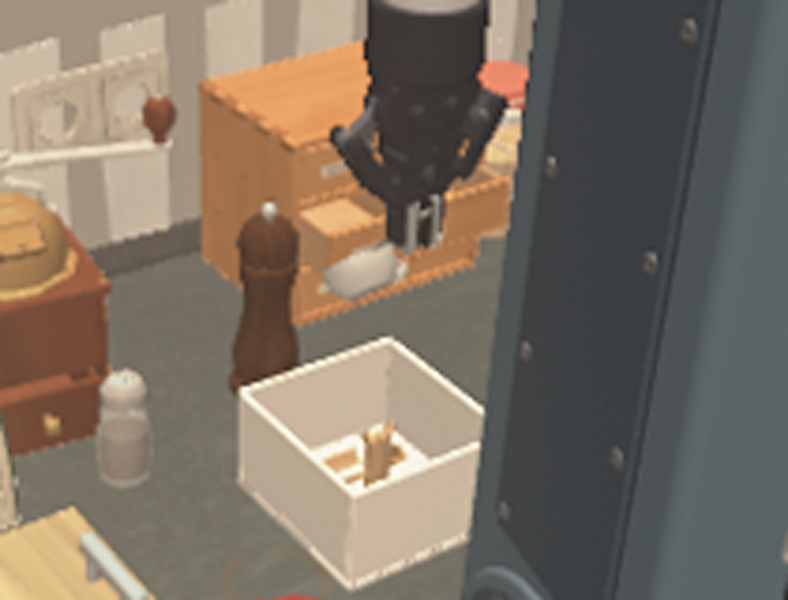

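The scoop is out and in the jaws; its cup shows at (365,270). Now I level it while carrying it to the right.

```bash
python3 -m jog '[-0.01,0.02,0,0,0.1,0,1, -0.025,0.05,0,0,0.2,0,1, -0.04,0.08,0,0,0.3,0,1, -0.052,0.115,0,0,0.4,0,1, -0.06,0.15,0,0,0.5,0,1, -0.06,0.185,0,0,0.6,0,1, -0.056,0.22,0,0,0.7,0,1, -0.056,0.255,0,0,0.785,0,1, -0.056,0.285,0.01,0,0.785,0,1, -0.056,0.302,0.03,0,0.785,0,1, -0.056,0.302,0.05,0,0.785,0,1, -0.056,0.302,0.06,0,0.785,0,1, -0.056,0.302,0.06,0,0.785,0,1, -0.056,0.302,0.06,0,0.785,0,1]'
python3 - <<'E'
from bench import *
from h import *
import cv2
o=get_obs();print(np.round(o["q"],3))
Rt=R.from_rotvec([0,-np.pi/4,0])*Rq([0,1,0,0]);z=Rt.apply([0,0,1])
print("final",rel(o,np.array([.432,-.295,.16])-.006*z,Rt))
for c in("scene","top"):
    p=camera(c);a=p["frame"][:,:,::-1];cv2.imwrite(f"pics/{c}6.png",a)
    for n in("scoop","scoop_cup","bowl"):print(c,n,[(np.round(d["xyz"],3),round(d["confidence"],2)) for d in spot_in(p,n)[:2]])
s=cv2.imread("pics/scene6.png")[60:260,330:560];t=a[130:270,310:450]
cv2.imwrite("pics/both6.png",np.hstack([cv2.resize(s,(400,348),interpolation=2),cv2.resize(t,(348,348),interpolation=2)]))
E
```

```text
time_s: 18.6
eef_pos: [0.4289, -0.2953, 0.2053]
eef_rot: [0.0, 0.924, 0.0, 0.383]
wrist_force: [-0.5, -0.2, -0.3]
opening: 0.112
grasp_force: 59.1
[-1.253 -0.114  2.219  0.935  0.988 -0.206]
final (array([-0.0298, -0.0003,  0.0282]), array([ 0.0005, -0.    ,  0.0007]))
scene scoop [(array([0.509, 0.007, 0.048]), 0.16)]
scene scoop_cup []
scene bowl []
top scoop [(array([ 0.509, -0.3  ,  0.186]), 0.93), (array([0.496, 0.293, 0.058]), 0.22)]
top scoop_cup [(array([ 0.51 , -0.302,  0.185]), 0.75)]
top bowl [(array([ 0.512, -0.292,  0.023]), 0.83), (array([0.399, 0.15 , 0.045]), 0.49)]
```

View pics/both6.png

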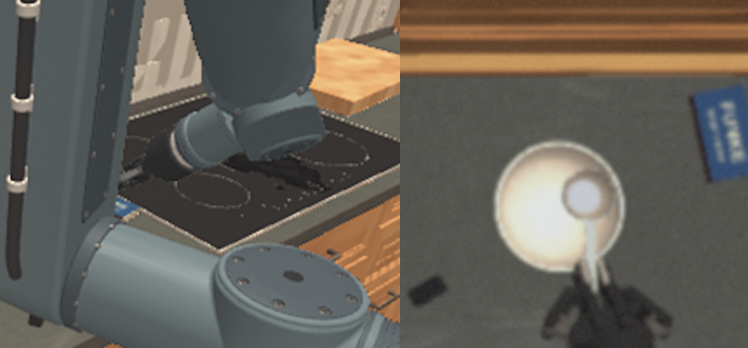

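```bash
python3 - <<'E'
from bench import *
from h import *
import cv2
p=camera("top");a=p["frame"][:,:,::-1]
cv2.imwrite("pics/t7.png",cv2.resize(a[180:255,340:440],(800,600),interpolation=cv2.INTER_CUBIC))
o=get_obs();g=np.array(o["eef_pos"])+.006*Rq(o["eef_rot"]).apply([0,0,1]);print(g)
E=np.array(p["extrinsics"]);K=np.array(p["mtx"])
def proj(w):
    c=E[:3,:3].T@(np.array(w)-E[:3,3]);c=K@[c[0],-c[1],-c[2]];uv=c[:2]/c[2];return np.round((uv+.5-[340,180])*8-.5,0)
for pit in(0,10,20,30):
  for yaw in(0,5):
    D=R.from_euler("ZY",[yaw,pit],degrees=True)   # +pit: cup down
    f=lambda y,z,x=0:proj(g+D.apply([y,-x,z]))
    print(pit,yaw,"mouth",f(.0835,0),"far",f(.1105,0),"L",f(.0835,0,-.027),"R",f(.0835,0,.027),"joint",f(.057,0),"grip",f(0,0))
E
```

```text
[ 0.43291268 -0.29526969  0.20059979]
0 0 mouth [369. 229.] far [367. 146.] L [286. 229.] R [452. 229.] joint [371. 311.] grip [377. 488.]
0 5 mouth [347. 230.] far [337. 148.] L [264. 238.] R [429. 223.] joint [356. 311.] grip [377. 488.]
10 0 mouth [358. 237.] far [352. 158.] L [276. 237.] R [440. 237.] joint [364. 315.] grip [377. 488.]
10 5 mouth [336. 238.] far [323. 159.] L [254. 245.] R [417. 231.] joint [349. 316.] grip [377. 488.]
20 0 mouth [347. 252.] far [338. 179.] L [266. 252.] R [428. 252.] joint [356. 325.] grip [377. 488.]
20 5 mouth [327. 253.] far [311. 180.] L [246. 260.] R [407. 246.] joint [342. 326.] grip [377. 488.]
30 0 mouth [338. 274.] far [326. 208.] L [257. 274.] R [418. 273.] joint [350. 340.] grip [377. 488.]
30 5 mouth [319. 275.] far [301. 209.] L [239. 282.] R [399. 267.] joint [337. 340.] grip [377. 488.]
```

View pics/t7.png

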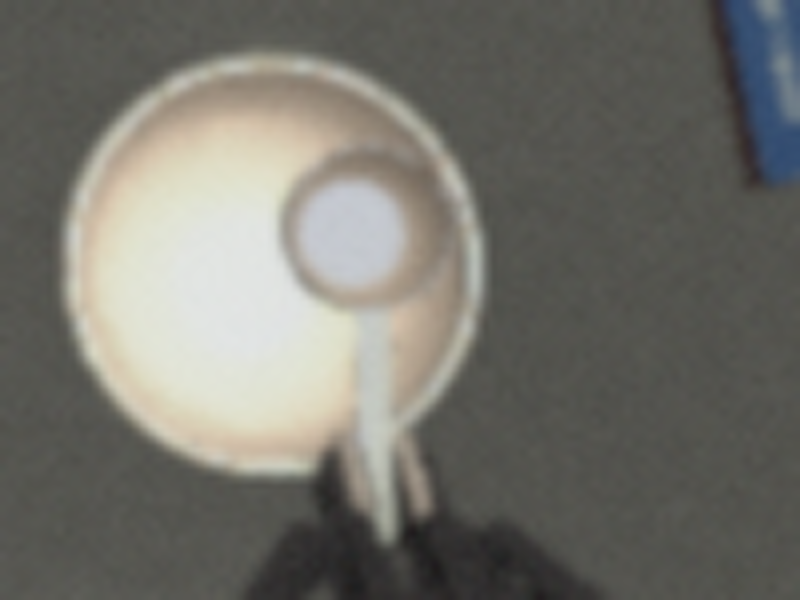

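The cup's rim (282..452, 143..310) and the handle joint at (371,311) match the level model: mouth centre predicted (369,229), seen at about (367,227). I'll lower it by 40 mm and hand in.

```bash
python3 -m jog '[-0.008,0,0.008,0,0,0,1, -0.017,0,0.016,0,0,0,1, -0.025,0,0.024,0,0,0,1, -0.029,0,0.028,0,0,0,1, -0.029,0,0.028,0,0,0,1, -0.029,0,0.028,0,0,0,1, -0.029,0,0.028,0,0,0,1, -0.029,0,0.028,0,0,0,1, -0.029,0,0.028,0,0,0,1]'
python3 - <<'E'
from bench import *
from h import *
p=camera("top")
for n in("scoop_cup","lid","bowl"):print(n,[(np.round(d["xyz"],3),round(d["confidence"],2)) for d in spot_in(p,n)[:1]])
print(np.round(get_obs()["dq"],3));print(hand_in())
E
```

```text
time_s: 20.18
eef_pos: [0.4279, -0.2953, 0.1645]
eef_rot: [0.0, 0.924, -0.0, 0.383]
wrist_force: [-0.4, 0.5, -0.9]
opening: 0.115
grasp_force: 59.1
scoop_cup [(array([ 0.512, -0.298,  0.145]), 0.69)]
lid [(array([0.499, 0.289, 0.058]), 0.7)]
bowl [(array([ 0.519, -0.294,  0.025]), 0.83)]
[ 0.001  0.002  0.002  0.001 -0.     0.002]
the job is handed in; nothing more can be done
None
```

I've handed the job in at about 20 s: the cover was tipped 20°, then laid on the mat and released, and the scoop is held level over the middle of the bowl, its mouth about 16 cm above the worktop (9 cm above the rim); the hand-in gave no verdict.

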